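# Change the columns in the heater, turn its keeper bar and shut the lid

### The job

Change over the column heater: take the slim steel column or columns of the last run out of it and lay them flat in the white tray, and lay every thick glass column from the bench fully home in a groove of its own (any groove), holding the thin glass lightly. Then lift the keeper bar off its pivot pin, turn it end for end and refit it fully down on the pin so that its long end lies through the notch and across the columns, and last of all press the lid shut until it snaps past its catch, leaving the other things on the bench where they are.

Things in the scene. Friction and masses are not known exactly. Their poses are not given: they have to be found in the camera images.
- column1_mid (a point): glass column (2 to 4 of the four are present): clear tube 14 mm wide, 84 mm long, packed white, a hexagonal steel nut 18 mm across flats and 18 mm long on each end; 120 mm over all, 90 g. Lies on a flat of its nuts on the bench, axis 9 mm up. Origin: on the axis, half-way; x along the column, ends alike, y and z turn as it rolls. Thin glass: 12 N of grip carries it, over 30 N on a finger cracks it
- column2_mid (a point): glass column (2 to 4 of the four are present): clear tube 14 mm wide, 84 mm long, packed white, a hexagonal steel nut 18 mm across flats and 18 mm long on each end; 120 mm over all, 90 g. Lies on a flat of its nuts on the bench, axis 9 mm up. Origin: on the axis, half-way; x along the column, ends alike, y and z turn as it rolls. Thin glass: 12 N of grip carries it, over 30 N on a finger cracks it
- column3_mid (a point): glass column (2 to 4 of the four are present): clear tube 14 mm wide, 84 mm long, packed white, a hexagonal steel nut 18 mm across flats and 18 mm long on each end; 120 mm over all, 90 g. Lies on a flat of its nuts on the bench, axis 9 mm up. Origin: on the axis, half-way; x along the column, ends alike, y and z turn as it rolls. Thin glass: 12 N of grip carries it, over 30 N on a finger cracks it
- column4_mid (a point): glass column (2 to 4 of the four are present): clear tube 14 mm wide, 84 mm long, packed white, a hexagonal steel nut 18 mm across flats and 18 mm long on each end; 120 mm over all, 90 g. Lies on a flat of its nuts on the bench, axis 9 mm up. Origin: on the axis, half-way; x along the column, ends alike, y and z turn as it rolls. Thin glass: 12 N of grip carries it, over 30 N on a finger cracks it
- groove1 (a point): groove 1, nearest the pin, of the column heater (fixed charcoal housing, open well, two aluminium combs). Point: where the middle of a column's axis is when home, 62 mm above the bench. Axes as the heater's: x from the pin across the grooves, y along the groove towards the lid's hinge, z up. Well walls stand 34 mm beyond the first and last groove and end 20 mm above the axis
- groove2 (a point): groove 2, 40 mm in +x from groove 1; same axes. A column lies along y with a nut in each comb: combs 51 mm either side of this point, 14 mm thick, slot 24.5 mm wide with its floor 9 mm below the axis and rounded tooth crests 6 mm above it
- groove3 (a point): groove 3, 40 mm in +x from groove 2; same axes. Between the combs the well is open for 44 mm either side of this point and 31 mm deep below the axis, room for fingers round the tube
- groove4 (a point): groove 4, 40 mm in +x from groove 3; same axes. The well's end walls leave a column 6 mm of play each way along y
- pin_seat (a point): pivot pin of the heater, before its well, 70 mm in -x from groove 1: steel, 10 mm wide, 13 mm high on a round shoulder of 15 mm radius, tip tapered. Origin: on its axis at the shoulder, 71 mm above the bench; heater's axes. The well's front wall, 26 to 36 mm in +x, rises 11 mm above the shoulder; in line with the pin it has a notch 22 mm wide, its sill 4 mm below the shoulder
- bar_bore (a point): keeper bar, loose, 260 g, balanced at the bore: steel boss 36x24x18 mm with a blind bore 13 mm wide, 15 mm deep from below, aluminium strip 14 mm wide, 4 mm thick, to 203 mm as long end, steel tail 16 mm wide, 12 mm high, to 40 mm as short end. Origin: bore axis at the underside; x to the long end, z up. Starts on the pin, tail in the notch (it cannot swing), long end outwards
- bar_grip (a point): middle of the length of the keeper bar's upright dark grip fin, on top of the boss: 35 mm above the bar's underside, 10 mm from the bore axis towards the tail. The fin is 36 mm long (along the bar), 12 mm thick and stands from 18 to 48 mm above the underside. Axes as the bar's. Refitted end for end, the bar's strip lies in the notch and passes 2 mm over the tubes
- lid (a joint): lid angle, rad: 0 shut, 1.57 upright; starts leaning outwards (1.75 to 2.05). Frame with clear window, 208 mm along the hinge, 164 mm wide, 8 mm thick; the stiff hinge (0.32 N m) keeps it where it is left. A spring ball catch resists the last 0.08 rad: about 15 N down on the lip snaps it through, then pulls it home
- lid_hinge (a point): middle of the lid's hinge axis, fixed on the heater, 84 mm above the bench; heater's axes: the hinge runs along x, the shut lid reaches 164 mm in -y from here (underside at this height). It opens upward and over to the +y side
- lid_lip (a point): middle of the pull lip on the lid's free edge (60 mm along the edge, 14 mm wide, 8 mm thick), on its outer face, upper when shut, 171 mm from the hinge axis. Axes turn with the lid, z is the outer face's normal
- steel1_mid (a point): slim steel column of the last run (one or two are present), lying in a groove of the heater at the start: tube 8 mm wide, 96 mm long, a hexagonal nut 13 mm across flats and 12 mm long on each end, 120 mm over all, 80 g; its axis is 6.5 mm above what it lies on (59.5 mm above the bench in a groove). Origin: on the axis, half-way; x along the column, ends alike
- steel2_mid (a point): slim steel column of the last run (one or two are present), lying in a groove of the heater at the start: tube 8 mm wide, 96 mm long, a hexagonal nut 13 mm across flats and 12 mm long on each end, 120 mm over all, 80 g; its axis is 6.5 mm above what it lies on (59.5 mm above the bench in a groove). Origin: on the axis, half-way; x along the column, ends alike
- tray_floor (a point): white column tray, fixed, open: 210 mm (x) by 130 mm (y) outside, walls 5 mm thick and 15 mm high, floor 5 mm thick. Origin: centre of the inner floor, 5 mm above the bench; x along its length
- wrench: bystander: steel wrench 140 mm long lying on the bench; origin under its middle
- cap1: bystander: screw cap 44 mm wide, 25 mm high, on the bench; origin under its centre
- cap2: bystander: screw cap 44 mm wide, 25 mm high, on the bench; origin under its centre
- amber_bottle: bystander: amber bottle 92 mm wide, 200 mm high; origin under its centre
- clear_bottle: bystander: clear bottle 80 mm wide, 170 mm high; origin under its centre
- beaker: bystander: small beaker 68 mm wide, 85 mm high; origin under its centre
There are look-alikes about, which are no part of the job. Of the things like the part that bears bar_bore, leave any that is turquoise; of the rest the smaller one is meant. What is shaped like the part that bears column3_mid but green is not meant.

How it is judged:
By the outcome, as a careful person would: the job done as asked, in the order asked, and still so for the second after the job is handed in, with the robot touching nothing.
Of steel1, steel2 only 1 to 2 are there at a start; the rules pass over those that are not, and their reading is None.
Of column1, column2, column3, column4 only 2 to 4 are there at a start; the rules pass over those that are not, and their reading is None.
At some moment in a run one of column1, column2, column3, column4 may be knocked a few centimetres aside while the robot is not near it.
It also fails if it takes over 210 s, if anything falls off the work surface, if the arm or the gripper's body presses on something with over 40 N, if the wrist force passes 120 N, or if a joint passes its speed limit or range.

### The arm

A 7-joint arm with a two-finger parallel gripper is mounted at the origin on the work surface. World frame = base frame: x ahead of the robot, y to its left, z up, the work surface at z = 0. Lengths are in m, angles in rad, forces in N, time in s.
With the tool pointing down it reaches from about 0.425 to 0.95 m from the base axis. Payload 4.7 kg.
Tool frame: the origin (TCP) lies on the centre line of the jaws, within the pads' length; the fingertips stand robot.nose_length ahead of it and the grasp point (between the pads) lies 8 mm behind it (robot.nose_length is the distance from the TCP to the fingertips, in m); z points along the fingers, x is the direction in which the jaws open and shut, and the axes are right-handed (so a half turn about z gives the same grasp; the last joint's range is limited). The gripper opens to 85 mm and grips with 20 to 120 N. Pads are 22 mm wide; open, the fingers measure 114 mm over their backs; the gripper's body (76 mm by 85 mm) begins 54 mm behind the grasp point. The pads swing forward as they close: fully open they stand 13 mm farther back than shut.
Start: joints at [1.145, 0.469, -0.049, 1.532, 0.024, 1.141, -0.082], TCP at [0.261, -0.623, 0.242] pointing down, gripper open.
Joint ranges: [-2.59, 2.59], [-0.33, 1.99], [-1.39, 1.29], [0.1, 2.45], [-1.04, 4.18], [0.21, 1.99], [-2.66, 2.66]. Speed limits (rad/s): [2.57, 2.57, 3.14, 3.14, 3.14, 3.14, 3.14].

### API

Orientations are given as [roll, pitch, yaw] about the fixed x, y, z axes, in that order (R = Rz(yaw) Ry(pitch) Rx(roll)).
In Python, from plant import robot gives the robot as it stands. Calls block until the motion is done:
- robot.goto(position, orientation): joint-space move of the TCP to a pose.
- robot.move_straight(position, vel=0.15, attitude=None, contact_N=None): straight line of the TCP; attitude=None keeps the orientation; vel is the mean speed in m/s. With contact_N (N) it stops when the force on the tool has changed by that much, and returns True; else False.
- robot.move_joints(angles): joint-space move.
- robot.grip(opening, strength=None): opening from 0.0 (shut) to 1.0 (fully open); strength is the grip in N (None keeps the last); returns when the fingers have stopped.
- robot.sleep(seconds).
- robot.inverse_kinematics(position, orientation): joint angles nearest the present ones, or None.
- robot.sense(): the state.
- robot.grab_frame(name): name is "scene" or "side" or "wrist"; returns a dict with "image" (384x512x3 uint8, red, green, blue), "range_z" (384x512 float32, m along the optical axis (not along the pixel's ray), 0 where there is no reading), "fx", "fy", "cx", "cy" (pixels), "R" (3x3) and "t" (3): a world point X has camera coordinates R X + t. Camera axes: x right, y down, z forward; pixel columns grow to the right and rows downward; lengths in m; the calibration is good to about 2 mm. A picture is of the moment at which its call begins.
A pose or a line that the arm cannot do raises robot.IKError and nothing moves.
- robot.close_job(): hands the job in, once; it reports no verdict.
The state is a dict: "t": time; "joint_pos": joint angles; "joint_velocities": joint speeds; "effort": joint torques, N m; "tcp_pos": TCP position; "tcp_rot": TCP orientation; "wrist_force": force on the tool from outside, world axes, zero at the start; "torque": the same for the moment, N m; "opening": opening from 0.0 (shut) to 1.0 (fully open).
Only numpy, scipy, OpenCV 4.12 (cv2) and the standard library are available. Lean on these libraries where they do the work, as an engineer would, in place of code of your own. Each camera call takes 0.05 s, during which the arm holds its last target. There are 200 camera calls.

## Working session

There is one attempt and no reset: what is moved stays moved. The work goes in short steps, each a Python script; the robot and the scene stay as the last script left them, time stands still between calls to the robot, and variables do not carry over. Pictures are saved under pics/ and viewed, about 12 in all and at most 16, crops included, and the job is handed in when it is done.

```bash
ls; mkdir -p pics; python3 - <<'E'
from plant import robot
import cv2, numpy as np, pickle
print(robot.nose_length, robot.sense())
F={}
for n in ("scene","side","wrist"):
    f=robot.grab_frame(n);F[n]=f
    cv2.imwrite(f"pics/a_{n}.png",cv2.resize(f["image"][:,:,::-1],(800,600),interpolation=cv2.INTER_CUBIC))
    C=-f["R"].T@f["t"];print(n,C,f["R"][2],f["fx"])
pickle.dump(F,open("f0.pkl","wb"))
E
```

```text
pics
0.011 {'t': 0.0, 'joint_pos': array([ 1.14509217,  0.46944926, -0.04865694,  1.53373064,  0.0241059 ,
        1.1409506 , -0.08229036]), 'joint_velocities': array([ 0.00016196, -0.00013954,  0.00075008,  0.00122703, -0.00070195,
       -0.00038131, -0.00067529]), 'effort': array([ 1.77129300e-04, -5.10306358e+01, -4.69875871e-02, -2.37717372e+01,
        1.05489918e-02,  7.42454315e-03, -7.21830872e-06]), 'tcp_pos': array([ 0.2606928 , -0.62201018,  0.24124076]), 'tcp_rot': array([ 3.14154437e+00,  1.95128989e-03, -1.17389236e+00]), 'wrist_force': array([0.42536164, 0.87088046, 0.17045439]), 'torque': array([-0.00539228,  0.01353144,  0.00478937]), 'opening': 0.9990886398527011}
scene [ 1.18929459 -0.15018557  1.41872922] [-0.48488673  0.08259015 -0.87066855] 426.77700249237006
side [-0.08971152  0.7753339   0.59416282] [ 0.50074607 -0.72995086 -0.46521512] 360.68789978766046
wrist [ 0.3374649  -0.59088872  0.37386129] [-0.29531978 -0.120492   -0.94776996] 281.37597154571466
```

View pics/a_scene.png

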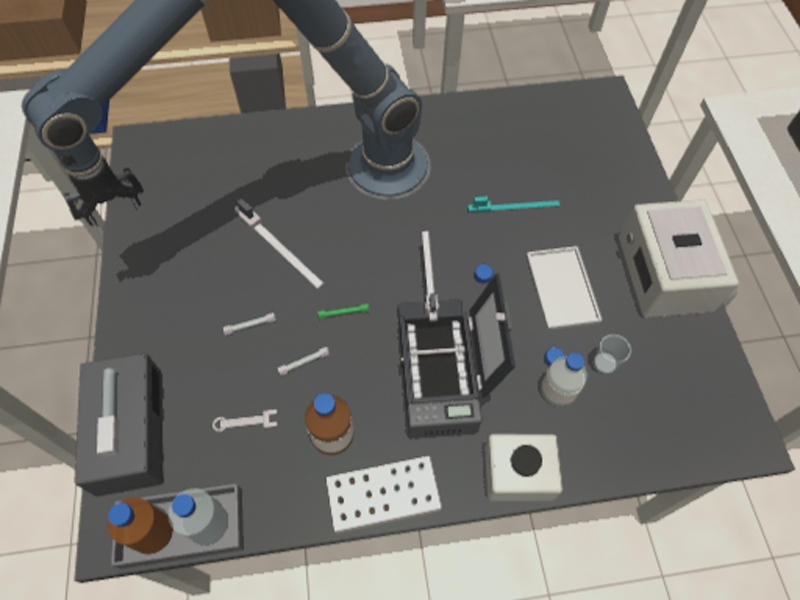

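View pics/a_side.png

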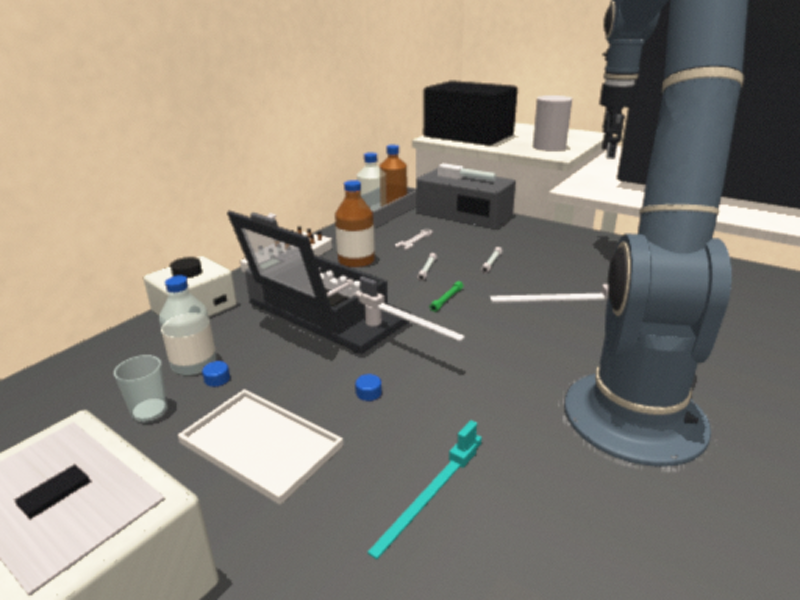

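```bash
cat > h.py <<'E'
import numpy as np, cv2, pickle
def ray(f,u,v):
    d=f["R"].T@np.array([(u-f["cx"])/f["fx"],(v-f["cy"])/f["fy"],1.]); return -f["R"].T@f["t"],d
def at_z(f,u,v,z):
    C,d=ray(f,u,v); return C+d*(z-C[2])/d[2]
def proj(f,X):
    c=f["R"]@np.asarray(X)+f["t"]; return np.array([f["fx"]*c[0]/c[2]+f["cx"],f["fy"]*c[1]/c[2]+f["cy"]])
def cloud(f):
    v,u=np.mgrid[:f["range_z"].shape[0],:f["range_z"].shape[1]];z=f["range_z"]
    P=np.stack([(u-f["cx"])/f["fx"]*z,(v-f["cy"])/f["fy"]*z,z],-1)
    return (P-f["t"])@f["R"]
E
python3 - <<'E'
from h import *
f=pickle.load(open("f0.pkl","rb"))["scene"]
s=800/512
for n,u,v,z in [("colA0",227,330,.009),("colA1",272,318,.009),("colB0",283,369,.009),("colB1",325,352,.009),("pin",433,303,.12),("steel0",414,351,.06),("steel1",466,350,.06),("tray",564,286,.005),("tr00",530,250,.015),("tr10",551,327,.015),("tr11",600,320,.015),("tr01",578,246,.015),("cap",484,273,.025),("green",343,312,.01),("endfar",426,235,.09),("amber",325,403,.2),("heat_bl",410,405,.08),("heat_tl",404,303,.08)]:
    print(n,at_z(f,u/s,v/s,z).round(3))
P=cloud(f);print(P[0,0],np.median(P[200:210,60:80,2]))
im=f["image"][180:285,170:345,::-1]
cv2.imwrite("pics/crop1.png",cv2.resize(im,None,fx=4.5,fy=4.5,interpolation=cv2.INTER_CUBIC))
E
```

```text
colA0 [ 0.45  -0.443  0.009]
colA1 [ 0.433 -0.337  0.009]
colB0 [ 0.567 -0.319  0.009]
colB1 [ 0.539 -0.221  0.009]
pin [0.507 0.032 0.12 ]
steel0 [ 0.589 -0.023  0.06 ]
steel1 [0.603 0.093 0.06 ]
tray [0.446 0.374 0.005]
tr00 [0.337 0.313 0.015]
tr10 [0.555 0.31  0.015]
tr11 [0.553 0.43  0.015]
tr01 [0.343 0.436 0.015]
cap [0.393 0.182 0.025]
green [ 0.442 -0.169  0.01 ]
endfar [0.305 0.051 0.09 ]
amber [ 0.733 -0.221  0.2  ]
heat_bl [ 0.719 -0.052  0.08 ]
heat_tl [ 0.476 -0.028  0.08 ]
[-0.91805589 -1.17453537 -0.05040347] 0.0026795963787358875
```

View pics/crop1.png

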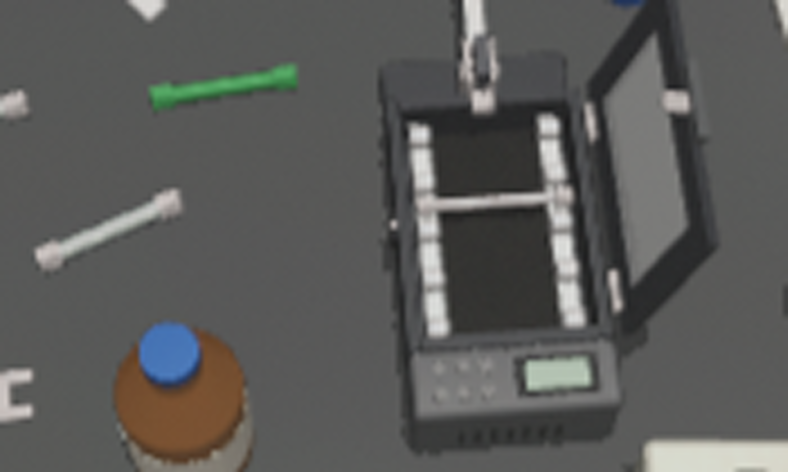

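```bash
python3 - <<'E'
from plant import robot
from h import *
D=[np.pi,0,0]
for yaw in (0,3.1,-1.57,1.57,-2.5):
    print(yaw, robot.inverse_kinematics([.6,.03,.3],[np.pi,0,yaw]))
F={}
robot.move_straight([.261,-.622,.40])
robot.goto([.48,-.33,.36],[np.pi,0,-1.2]); robot.sleep(.2); F["cols"]=robot.grab_frame("wrist")
robot.goto([.58,-.02,.36],[np.pi,0,0]); robot.sleep(.2); F["heat"]=robot.grab_frame("wrist")
print(robot.sense()["t"],robot.sense()["tcp_pos"])
pickle.dump(F,open("f1.pkl","wb"))
for n,f in F.items(): cv2.imwrite(f"pics/b_{n}.png",cv2.resize(f["image"][:,:,::-1],(800,600),interpolation=cv2.INTER_CUBIC))
P=cloud(F["cols"]);print(np.percentile(P[...,2],[10,30,50,70]))
E
```

```text
0 [ 0.40689092  0.38694223 -0.70820852  1.61352322  0.26264717  1.23882342
 -0.35102917]
3.1 [ 0.67377716  0.55386808 -1.17369276  1.60013767  0.52153007  1.34047936
  2.530669  ]
-1.57 [ 0.26150363  0.34700699 -0.50196132  1.62172551  0.17527229  1.21789867
 -1.84609955]
1.57 [ 0.51613884  0.43294918 -0.87709902  1.60773919  0.34515348  1.26442903
  1.14896428]
-2.5 [-0.89701164  0.47808302  1.11772616  1.68623463 -0.44889005  1.26367455
 -2.18316736]
4.4583 [ 0.58001043 -0.02130202  0.35995179]
[-0.00019979  0.0008465   0.00164027  0.0202998 ]
```

View pics/b_heat.png

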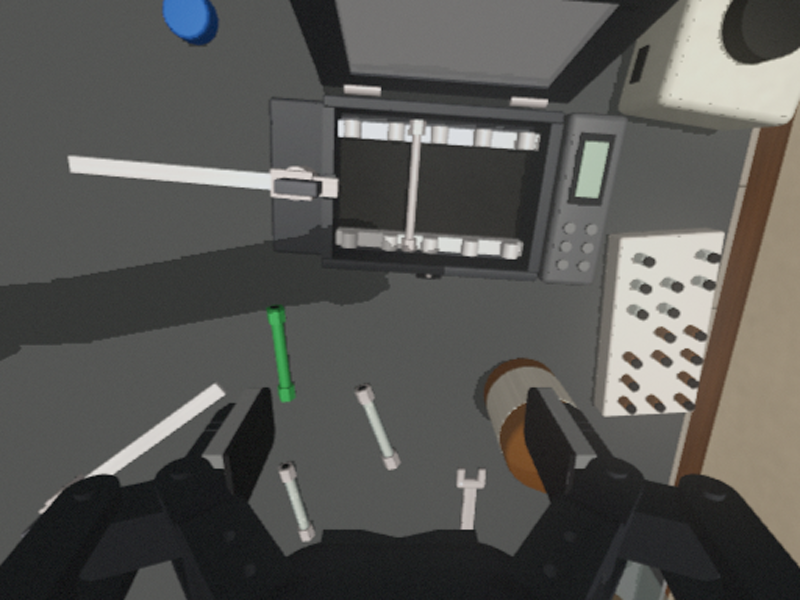

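View pics/b_cols.png

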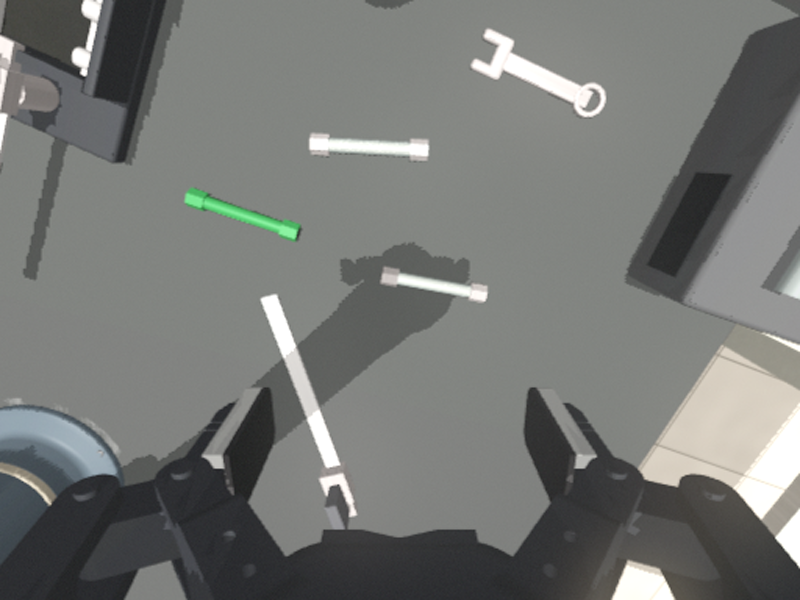

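```bash
cat >> h.py <<'E'
def ortho(f,x0,x1,y0,y1,z,s=2600):
    W,H=int((x1-x0)*s),int((y1-y0)*s)
    X,Y=np.meshgrid(x0+np.arange(W)/s,y1-np.arange(H)/s)
    c=np.stack([X,Y,np.full_like(X,z)],-1)@f["R"].T+f["t"]
    mu=(f["fx"]*c[...,0]/c[...,2]+f["cx"]).astype(np.float32);mv=(f["fy"]*c[...,1]/c[...,2]+f["cy"]).astype(np.float32)
    im=cv2.remap(f["image"],mu,mv,cv2.INTER_CUBIC)[:,:,::-1].copy()
    for g in np.arange(np.ceil(x0*50)/50,x1,.02):
        cv2.line(im,(int((g-x0)*s),0),(int((g-x0)*s),8),(0,255,255),1);cv2.putText(im,f"{g*100:.0f}",(int((g-x0)*s)-8,20),0,.4,(0,255,255),1)
    for g in np.arange(np.ceil(y0*50)/50,y1,.02):
        cv2.line(im,(0,int((y1-g)*s)),(8,int((y1-g)*s)),(0,255,255),1);cv2.putText(im,f"{g*100:.0f}",(10,int((y1-g)*s)+4),0,.4,(0,255,255),1)
    return im
E
python3 - <<'E'
from h import *
F=pickle.load(open("f1.pkl","rb"));f=F["heat"]
cv2.imwrite("pics/c_heat.png",ortho(f,.46,.76,-.08,.13,.068))
P=cloud(f).reshape(-1,3)
# lid points
m=(P[:,2]>.10)&(P[:,0]>.5)&(P[:,0]<.75)&(P[:,1]>.05)&(P[:,1]<.25)
L=P[m];print(len(L));
c=L.mean(0);_,s,V=np.linalg.svd(L-c);print("lid",c,s,V[2],V[0])
# walls top rim
m=(P[:,2]>.074)&(P[:,2]<.09)&(P[:,0]>.45)&(P[:,0]<.8)&(P[:,1]<.13)&(P[:,1]>-.1)
print(np.percentile(P[m],[1,5,50,95,99],axis=0).round(4))
# columns: pixels above bench 
g=F["cols"];Q=cloud(g)
s=512/800
for n,(a,b) in {"B":((319,144),(419,150)),"A":((389,277),(478,294))}.items():
    p,q=[at_z(g,u*s,v*s,.012) for u,v in (a,b)];d=q-p
    print(n,p.round(4),q.round(4),"mid",((p+q)/2).round(4),np.linalg.norm(d),np.arctan2(d[1],d[0]))
E
```

```text
12524
lid [0.62567975 0.12442164 0.18722645] [9.95155834 6.53742503 1.49516802] [-0.01694463 -0.98748532 -0.15679806] [ 0.14539677  0.15272007 -0.9775154 ]
[[ 0.458  -0.0548  0.0749]
 [ 0.5094 -0.049   0.0771]
 [ 0.6496  0.0415  0.0831]
 [ 0.7468  0.1056  0.0897]
 [ 0.7706  0.1119  0.0899]]
B [ 0.5364 -0.2216  0.012 ] [ 0.568  -0.3198  0.012 ] mid [ 0.5522 -0.2707  0.012 ] 0.10312682674095562 -1.2595043014580187
A [ 0.4298 -0.3388  0.012 ] [ 0.4477 -0.4411  0.012 ] mid [ 0.4387 -0.39    0.012 ] 0.10381292255359653 -1.3981177470325523
```

View pics/c_heat.png

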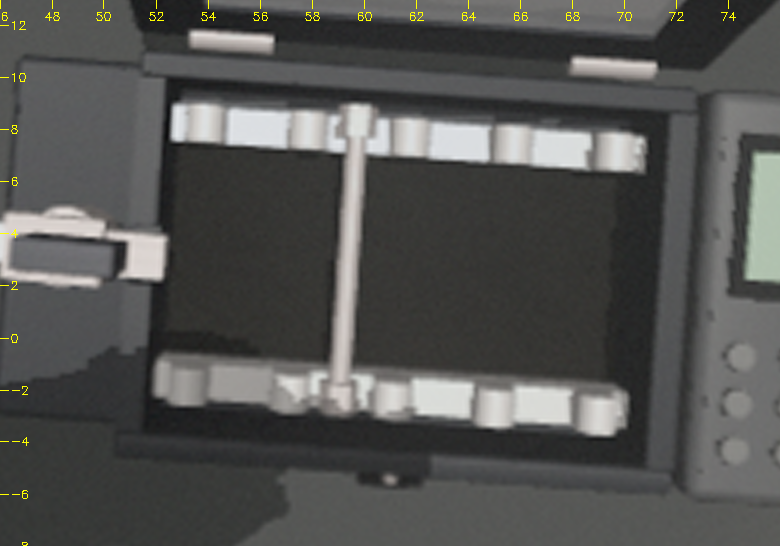

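```bash
cat >> h.py <<'E'
PHI=-.068
EX=np.array([np.cos(PHI),np.sin(PHI),0]);EY=np.array([-np.sin(PHI),np.cos(PHI),0])
G1=np.array([.5546,.0307,0])
def G(k): return G1+EX*.04*(k-1)
def dn(y): return [np.pi,0,y]
def at(p,z): return [p[0],p[1],z]
E
python3 - <<'E'
from plant import robot
from h import *
g=G(2); 
robot.goto(at(g,.36),dn(PHI)); robot.grip(.5,40)
robot.move_straight(at(g,.16)); print("c",robot.move_straight(at(g,.064),vel=.06,contact_N=6))
robot.grip(0,40); s=robot.sense();print(s["opening"],s["tcp_pos"],s["wrist_force"])
robot.move_straight(at(g,.13),vel=.08);robot.move_straight(at(g,.36)); print(robot.sense()["opening"])
T=np.array([.447,.372,0])
robot.goto(at(T,.36),dn(1.55))
f=robot.grab_frame("wrist");cv2.imwrite("pics/d_tray.png",cv2.resize(f["image"][:,:,::-1],(640,480)))
robot.move_straight(at(T,.06)); print("c",robot.move_straight(at(T,.0175),vel=.04,contact_N=5),robot.sense()["tcp_pos"])
s=robot.sense();print(s["opening"],s["wrist_force"],s["t"])
E
```

```text
c False
0.06885076953610403 [0.59461251 0.02800134 0.0642439 ] [ 0.25724944 -1.43005942  1.3511425 ]
0.06697607572411378
c False [0.44712744 0.37221053 0.01776649]
0.0695716272553849 [ 0.28186079  0.2350501  -1.23498735] 16.375
```

View pics/d_tray.png

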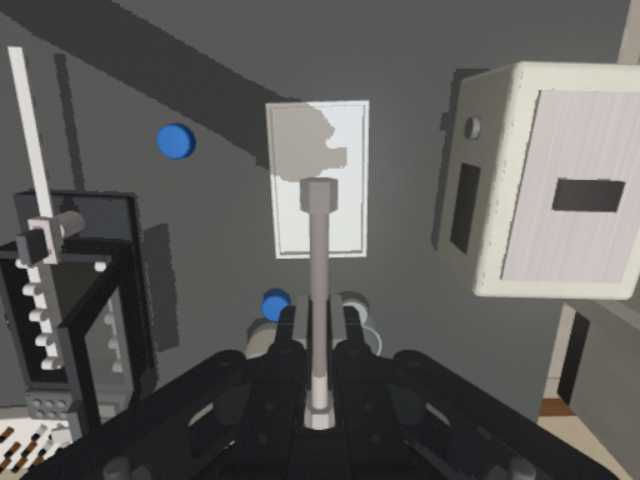

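```bash
cat >> h.py <<'E'
def find_cols(f,vmin=125):
    im=f["image"].astype(int); m=((im.min(2)>vmin)&(im.max(2)-im.min(2)<50)).astype(np.uint8)
    m=cv2.morphologyEx(m,cv2.MORPH_CLOSE,np.ones((3,3)))
    n,l,st,_=cv2.connectedComponentsWithStats(m); out=[]
    for i in range(1,n):
        if not 60<st[i,4]<3000: continue
        v,u=np.nonzero(l==i); P=np.array([at_z(f,a,b,.012) for a,b in zip(u,v)])[:,:2]
        if not(.3<P[:,0].mean()<.75 and -.6<P[:,1].mean()<-.1): continue
        r=cv2.minAreaRect((P*1e4).astype(np.float32)); w,h=sorted(r[1]); w/=1e4;h/=1e4
        if .10<h<.14 and w<.03:
            d=cv2.boxPoints(r); e=max((d[1]-d[0],d[2]-d[1]),key=np.linalg.norm)
            a=np.arctan2(e[1],e[0]); a=a-np.pi if a>0 else a
            out.append((r[0][0]/1e4,r[0][1]/1e4,a,h,w))
    return sorted(out)
E
python3 - <<'E'
from plant import robot
from h import *
print(find_cols(pickle.load(open("f1.pkl","rb"))["cols"]))
T=np.array([.447,.372,0])
robot.grip(.3); robot.move_straight(at(T,.12),vel=.1); robot.move_straight(at(T,.36))
robot.goto([.48,-.33,.36],dn(-1.2)); robot.sleep(.2); f=robot.grab_frame("wrist")
print(find_cols(f))
pickle.dump(f,open("f2.pkl","wb"))
g=robot.grab_frame("scene")
cv2.imwrite("pics/e_scene.png",np.vstack([cv2.resize(g["image"][120:300,130:410,::-1],(784,504),interpolation=cv2.INTER_CUBIC)]))
print(robot.sense()["t"])
E
```

```text
[]
[]
22.4167
```

View pics/e_scene.png

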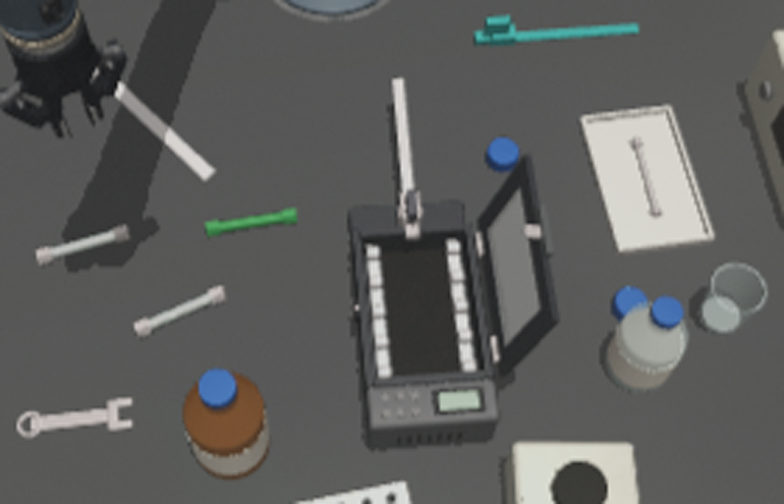

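```bash
python3 - <<'E'
from h import *
f0=pickle.load(open("f1.pkl","rb"))["cols"];f=pickle.load(open("f2.pkl","rb"))
s=512/800
for q in (f0,f):
    print([q["image"][int(v*s),int(u*s)].tolist() for u,v in((319,144),(370,147),(419,150),(389,277),(435,285),(478,294),(450,200))])
    for t in (80,90,100,110,120): print(t,np.array(find_cols(q,t)).round(4).tolist())
E
```

```text
[[255, 255, 255], [255, 255, 255], [255, 255, 255], [208, 201, 198], [255, 255, 254], [255, 251, 248], [132, 136, 131]]
80 []
90 []
100 []
110 []
120 []
[[255, 255, 255], [255, 255, 255], [255, 255, 255], [208, 202, 198], [247, 251, 244], [255, 251, 247], [134, 137, 134]]
80 []
90 []
100 []
110 []
120 []
```

```bash
sed -i 's/vmin=125/vmin=175/' h.py; python3 - <<'E'
from h import *
f0=pickle.load(open("f1.pkl","rb"))["cols"];f=pickle.load(open("f2.pkl","rb"))
for q in (f0,f):
    for t in (160,175,190): print(t,np.array(find_cols(q,t)).round(4).tolist())
E
```

```text
160 [[0.4412, -0.3902, -1.4149, 0.1223, 0.0207], [0.5529, -0.2703, -1.258, 0.1227, 0.0203]]
175 [[0.4382, -0.3908, -1.3434, 0.1216, 0.0194], [0.5528, -0.2702, -1.2549, 0.1224, 0.0199]]
190 [[0.4417, -0.3908, -1.4078, 0.1209, 0.0177], [0.5543, -0.2697, -1.2519, 0.1224, 0.0154]]
160 [[0.4408, -0.3903, -1.4046, 0.1223, 0.0204], [0.5527, -0.2702, -1.2561, 0.123, 0.0211]]
175 [[0.4383, -0.391, -1.3485, 0.1217, 0.0192], [0.5527, -0.2701, -1.2544, 0.1227, 0.0201]]
190 [[0.4413, -0.3908, -1.4021, 0.1207, 0.0178], [0.5543, -0.2694, -1.25, 0.1226, 0.0154]]
```

```bash
cat >> h.py <<'E'
def pick(robot,x,y,a):
    p=[x,y]; robot.goto(at(p,.20),dn(a+np.pi/2)); robot.grip(.45,20)
    robot.move_straight(at(p,.06)); c=robot.move_straight(at(p,.0135),vel=.05,contact_N=6)
    robot.grip(0,20); o=robot.sense(); print("pick",c,o["opening"],o["tcp_pos"])
    robot.move_straight(at(p,.05),vel=.05); robot.move_straight(at(p,.30)); print("open",robot.sense()["opening"])
def place(robot,k):
    g=G(k); robot.goto(at(g,.30),dn(PHI)); robot.move_straight(at(g,.11))
    c=robot.move_straight(at(g,.0668),vel=.04,contact_N=5); s=robot.sense(); print("place",c,s["tcp_pos"],s["wrist_force"],s["opening"])
E
python3 - <<'E'
from plant import robot
from h import *
pick(robot,.4405,-.3905,-1.402)
place(robot,4)
f=robot.grab_frame("wrist");cv2.imwrite("pics/g_place.png",cv2.resize(f["image"][:,:,::-1],(640,480)))
E
```

```text
pick False 0.15139672073560123 [ 0.44060931 -0.39067613  0.0139049 ]
open 0.15028087564004278
place True [0.6739957  0.02246641 0.0668767 ] [-1.01383787 -0.12806935  5.37049318] 0.15285016628413048
```

View pics/g_place.png

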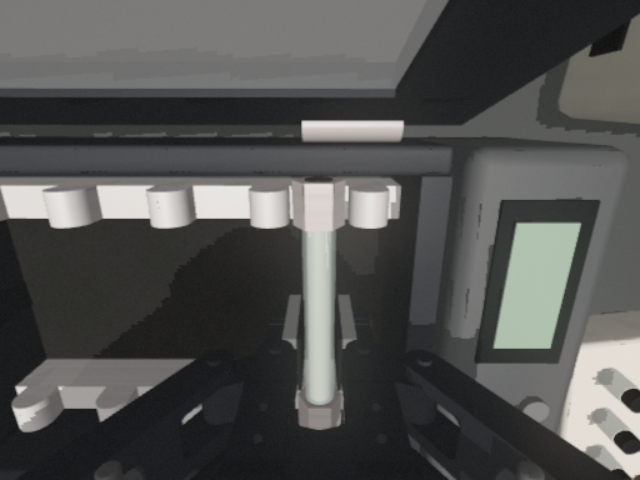

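```bash
python3 - <<'E'
from plant import robot
from h import *
robot.grip(.28); g=G(4); robot.move_straight(at(g,.11),vel=.06); robot.move_straight(at(g,.30))
robot.goto([.48,-.33,.36],dn(-1.2)); robot.sleep(.2); f=robot.grab_frame("wrist")
for t in (160,175,190): print(t,np.array(find_cols(f,t)).round(4).tolist())
c=[q for q in find_cols(f,175)]
print(robot.sense()["t"])
if len(c)==1:
    x,y,a=c[0][:3]; pick(robot,x,y,a); place(robot,2)
    f=robot.grab_frame("wrist");cv2.imwrite("pics/h_place.png",cv2.resize(f["image"][:,:,::-1],(640,480)))
E
```

```text
160 [[0.5527, -0.2697, -1.2567, 0.1231, 0.021]]
175 [[0.5525, -0.2696, -1.2504, 0.1229, 0.0199]]
190 [[0.5537, -0.2693, -1.2569, 0.1229, 0.0167]]
37.675
pick False 0.1548649504649267 [ 0.55270625 -0.26977404  0.0139024 ]
open 0.15165213093988625
place True [0.59421348 0.02799711 0.06687404] [ 0.35038149 -0.95186094  5.87667702] 0.1498901956898119
```

View pics/h_place.png

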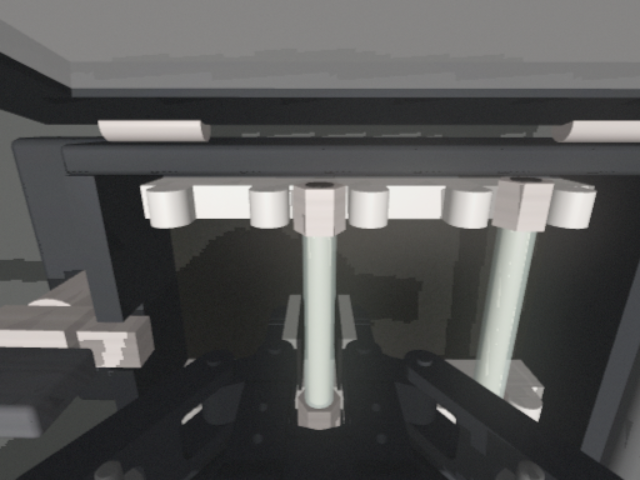

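```bash
python3 - <<'E'
from plant import robot
from h import *
robot.grip(.28); g=G(2); robot.move_straight(at(g,.11),vel=.06); robot.move_straight(at(g,.30))
robot.goto([.52,-.04,.30],dn(PHI)); robot.sleep(.3); f=robot.grab_frame("wrist"); pickle.dump(f,open("f3.pkl","wb"))
a=ortho(f,.44,.73,-.06,.12,.068,2600); b=ortho(f,.44,.56,-.01,.08,.119,3000)
im=np.zeros((600,800,3),np.uint8); a=cv2.resize(a,(507,315)); im[:a.shape[0],:a.shape[1]]=a; im[320:320+b.shape[0],:b.shape[1]]=b
q=cv2.resize(f["image"][:,:,::-1],(400,300)); im[300:,400:]=q
cv2.imwrite("pics/i.png",im)
P=cloud(f).reshape(-1,3);h=P-np.append(G1[:2],0)
X=h@EX+.07;Y=h@EY
m=(abs(Y)<.03)&(X>-.04)&(X<.05)&(P[:,2]>.112)&(P[:,2]<.125)
print(m.sum(),np.percentile(X[m],[2,50,98]),np.percentile(Y[m],[2,50,98]),np.median(P[m,2]))
print(robot.sense()["t"])
E
```

```text
396 [-0.0065588   0.01150225  0.02845952] [-6.21803911e-03  4.18078555e-06  5.10404150e-03] 0.11967059397355588
51.2917
```

View pics/i.png

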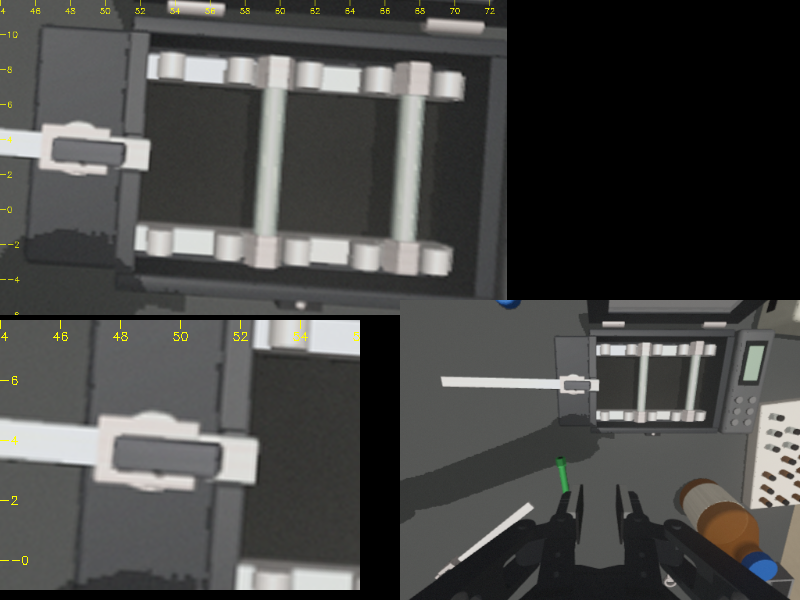

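```bash
cat >> h.py <<'E'
PIN=G1-.0697*EX
E
python3 - <<'E'
from plant import robot
from h import *
F=PIN+.0105*EX; y0=PHI-np.pi/2
robot.goto([.50,.03,.30],dn(y0)); robot.grip(.6,60)
robot.move_straight(at(F,.16)); print("c",robot.move_straight(at(F,.104),vel=.05,contact_N=8))
robot.grip(0,60); s=robot.sense();print(s["opening"],s["tcp_pos"],s["wrist_force"],s["torque"])
print(robot.move_straight(at(F,.125),vel=.03)); s=robot.sense();print(s["opening"],s["tcp_pos"],s["wrist_force"],s["torque"])
robot.move_straight(at(F,.23),vel=.1)
for k in range(1,5): robot.goto(at(PIN,.23),dn(y0+k*np.pi/4)) 
L=PIN-.010*EX
robot.move_straight(at(L,.14),attitude=dn(PHI+np.pi/2)); robot.sleep(.3)
s=robot.sense();print(s["opening"],s["tcp_pos"],s["tcp_rot"],s["wrist_force"],s["t"])
f=robot.grab_frame("wrist");g=robot.grab_frame("side");
im=np.hstack([cv2.resize(f["image"][:,:,::-1],(400,300)),cv2.resize(g["image"][120:240,120:280,::-1],(400,300))])
cv2.imwrite("pics/j.png",im)
E
```

```text
c False
0.1274686408506578 [0.49584793 0.0347742  0.10431681] [-0.33136359 -0.27886936  1.71234349] [0.02610305 0.01606867 0.00187568]
False
0.12915672697702957 [0.49539768 0.03464805 0.12490144] [-1.26996837 -0.83336318 -0.99348933] [-0.00701462 -0.02148365  0.01358554]
0.12962554410615207 [0.47553796 0.0360554  0.14059503] [3.14031675e+00 9.61540033e-05 1.50236809e+00] [-0.78749345 -0.81566522 -2.25210365] 61.9167
```

View pics/j.png

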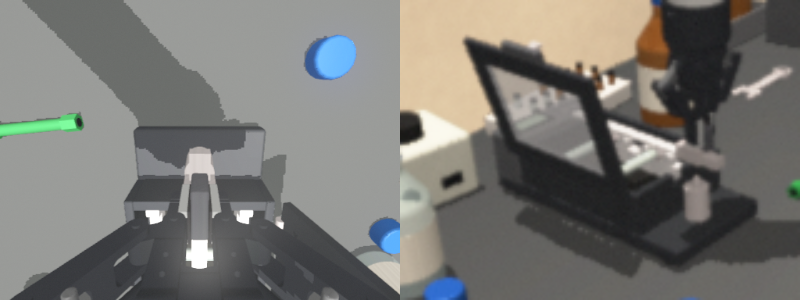

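```bash
python3 - <<'E'
from plant import robot
from h import *
L=PIN-.010*EX
c=robot.move_straight(at(L,.1045),vel=.03,contact_N=8)
s=robot.sense();print(c,s["opening"],s["tcp_pos"],s["wrist_force"],s["torque"],s["t"])
E
```

```text
False 0.12349134693516331 [0.47471508 0.03611341 0.10441267] [-1.41568398  0.64958905 -2.25618724] [ 0.09658738  0.50878846 -0.01838278] 63.35
```

```bash
python3 - <<'E'
from plant import robot
from h import *
f=robot.grab_frame("scene");g=robot.grab_frame("side");
im=np.hstack([cv2.resize(f["image"][170:290,240:340,::-1],(400,480),interpolation=cv2.INTER_CUBIC),cv2.resize(g["image"][130:226,180:260,::-1],(400,480),interpolation=cv2.INTER_CUBIC)])
cv2.imwrite("pics/k.png",im)
E
```

```text
(no output)
```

View pics/k.png

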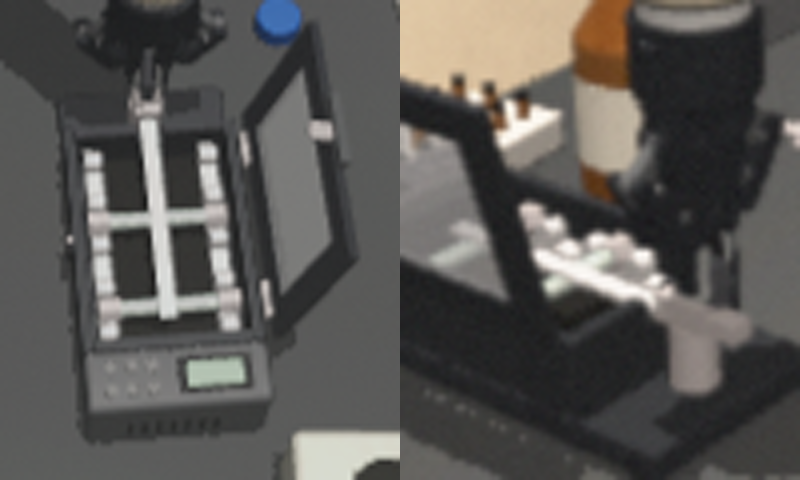

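```bash
python3 - <<'E'
from plant import robot
from h import *
robot.grip(.35); robot.sleep(.3)
s=robot.sense();print(s["tcp_pos"],s["wrist_force"],s["torque"])
L=PIN-.010*EX
robot.move_straight(at(L,.16),vel=.06); robot.move_straight(at(L,.26))
robot.goto([.56,-.04,.30],dn(PHI)); robot.sleep(.3); f=robot.grab_frame("wrist"); pickle.dump(f,open("f4.pkl","wb"))
P=cloud(f).reshape(-1,3);d=P-np.append(G1[:2],0);X=d@EX+.0697;Y=d@EY
m=(abs(Y)<.02)&(X>-.05)&(X<.03)&(P[:,2]>.108)&(P[:,2]<.135)
print("fin",m.sum(),np.percentile(X[m],[2,50,98]),np.percentile(Y[m],[2,50,98]),np.polyfit(X[m],P[m,2],1),np.median(P[m,2]))
m=(abs(Y)<.012)&(X>.04)&(X<.21)&(P[:,2]>.070)&(P[:,2]<.1)
print("strip",m.sum(),np.percentile(X[m],[2,50,98]),np.polyfit(X[m],P[m,2],1),np.median(P[m,2]),np.polyfit(X[m],Y[m],1))
m=(abs(Y)<.007)&(X<-.03)&(X>-.045)&(P[:,2]>.06);print("tail",m.sum(),np.median(P[m,2]) if m.any() else 0)
# lid
m=(P[:,2]>.11)&(X>.05)&(X<.21)&(Y>.06);L=P[m];print("lid n",m.sum())
for z in np.arange(.11,.26,.02):
    q=m&(abs(P[:,2]-z)<.01);print(round(z,2),q.sum(),np.percentile(Y[q],[5,50,95]).round(4) if q.any() else 0)
print(robot.sense()["t"])
E
```

```text
[0.47518021 0.03610611 0.1045429 ] [0.72174615 0.19709873 0.19117225] [0.00057368 0.02261951 0.00594355]
fin 422 [-0.02441276 -0.00646049  0.01001305] [-0.00565633  0.0004568   0.00564541] [-0.06551881  0.11893594] 0.1198100236020626
strip 1660 [0.0428512  0.12180257 0.20159263] [-0.00214413  0.07606796] 0.0759074473325928 [-0.00043405 -0.00039404]
tail 13 0.08371007232104101
lid n 3044
0.11 1134 [0.0882 0.0909 0.0924]
0.13 1905 [0.0925 0.0945 0.0964]
0.15 5 [0.0945 0.0951 0.0951]
0.17 0 0
0.19 0 0
0.21 0 0
0.23 0 0
0.25 0 0
67.4917
```

```bash
python3 - <<'E'
from plant import robot
from h import *
f=pickle.load(open("f0.pkl","rb"))["scene"]; g=robot.grab_frame("scene"); sd=robot.grab_frame("side")
Hg=G1+.06*EX+.082*EY+np.array([0,0,.084])
cv2.imwrite("pics/l.png",np.hstack([cv2.resize(g["image"][165:255,270:345,::-1],(450,540),interpolation=cv2.INTER_CUBIC),cv2.resize(sd["image"][125:215,135:195,::-1],(360,540),interpolation=cv2.INTER_CUBIC)]))
print("hinge",Hg)
for th in (0,1.75,1.85,1.95,2.05):
    r=np.cos(th)*-EY+np.sin(th)*np.array([0,0,1]); n=np.cos(th)*np.array([0,0,1])+np.sin(th)*EY
    o=[]
    for cam,u0,v0,s in ((g,270,165,6),(sd,135,125,6)):
        o+=[((proj(cam,Hg+x*EX+.164*r+t*n)-[u0,v0])*s).round().astype(int).tolist() for x in (-.104,.104) for t in (0,.008)]
    print(th,o)
E
```

```text
hinge [0.62003304 0.10843363 0.084     ]
0 [[-94, 218], [-94, 211], [-65, 555], [-65, 549], [683, 313], [682, 300], [403, 216], [402, 204]]
1.75 [[266, 54], [280, 55], [327, 413], [342, 413], [390, 139], [377, 148], [87, 42], [74, 49]]
1.85 [[294, 56], [308, 57], [358, 414], [372, 414], [363, 159], [351, 169], [60, 58], [48, 67]]
1.95 [[322, 59], [334, 61], [387, 416], [400, 417], [337, 182], [325, 194], [35, 78], [23, 89]]
2.05 [[347, 64], [359, 67], [414, 419], [426, 421], [312, 208], [301, 222], [11, 101], [-1, 113]]
```

View pics/l.png

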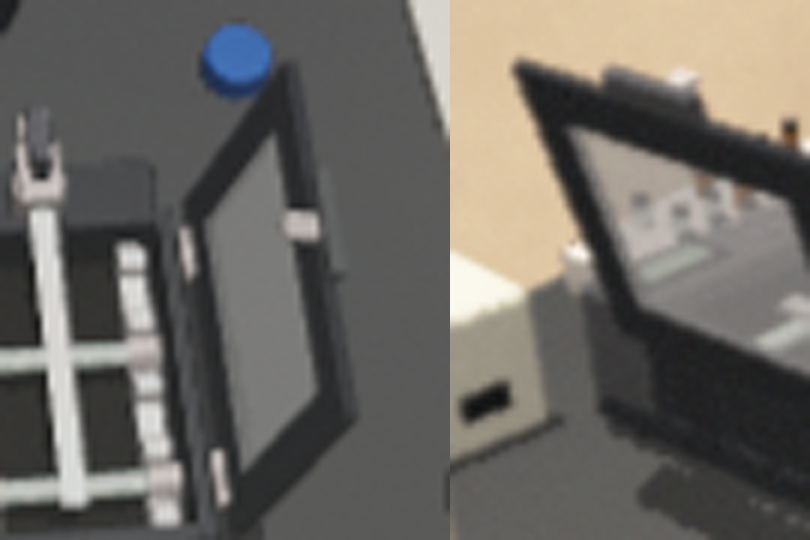

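```bash
python3 - <<'E'
from plant import robot
from h import *
o=G1+.06*EX; zh=.084; Yh=.082; r=.16; O=dn(PHI)
def P(Y,zt): return at(o+Y*EY,zt+.011)
arc=[(Yh-r*np.cos(t)+.008*np.sin(t)+.011-.002, zh+r*np.sin(t)+.008*np.cos(t)-.002) for t in np.linspace(1.5,.2,14)]
pts=[P(.17,.35),P(.17,.228)]+[P(*a) for a in arc]
print([robot.inverse_kinematics(p,O) is not None for p in pts])
robot.move_straight([.56,-.04,.40]); robot.grip(0,40)
robot.goto(pts[0],O); robot.move_straight(pts[1])
print("a",robot.move_straight(P(.112,.228),vel=.05,contact_N=20)); print(robot.sense()["wrist_force"])
for p in pts[2:]:
    c=robot.move_straight(p,vel=.08,contact_N=25); print(c,robot.sense()["wrist_force"].round(1),end=" ")
    if c: break
g=robot.grab_frame("scene"); sd=robot.grab_frame("side");print(robot.sense()["t"],robot.sense()["tcp_pos"])
cv2.imwrite("pics/m.png",np.hstack([cv2.resize(g["image"][165:285,240:340,::-1],(400,480),interpolation=cv2.INTER_CUBIC),cv2.resize(sd["image"][110:230,140:240,::-1],(400,480),interpolation=cv2.INTER_CUBIC)]))
E
```

```text
[True, True, True, True, True, True, True, True, True, True, True, True, True, True, True, True]
a False
[-0.22180813  0.47306146 -0.15652829]
False [-0.5 -0.7  0.3] False [0.6 0.7 0.2] False [0.3 0.8 0.4] False [ 0.6 -0.4 -0.7] False [ 0.8 -0.4  0.6] False [-0.5 -0.4  0.9] False [ 0.6 -0.2  0. ] False [-0.6 -0.2  0.3] False [0.6 1.1 0.2] False [ 0.  -0.1 -0.5] False [-0.9  0.5  0.2] False [ 0.  -0.5 -0. ] False [-0.1  0.1  0.1] False [-0.5  0.2  0.1] 77.2 [ 0.61008018 -0.03746285  0.13254962]
```

View pics/m.png

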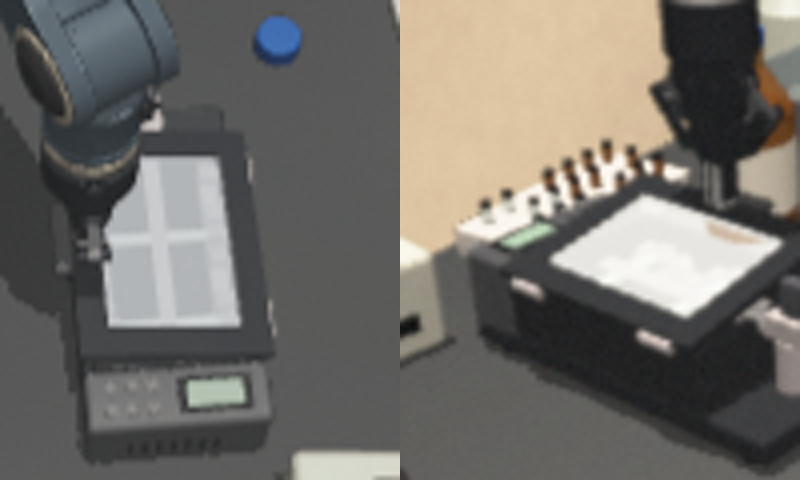

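```bash
python3 - <<'E'
from plant import robot
from h import *
o=G1+.06*EX
def P(Y,zt): return at(o+Y*EY,zt+.011)
robot.move_straight(P(-.075,.13),vel=.08)
z=.13; n=0
while z>.0895:
    z-=.002; c=robot.move_straight(P(-.086,z),vel=.04,contact_N=40); s=robot.sense(); print(round(z,4),c,s["wrist_force"].round(1)[2],s["tcp_pos"][2].round(4))
    if c: n+=1
    if n>2: break
print(s["t"])
E
```

```text
0.128 False 0.1 0.1388
0.126 False 0.1 0.1368
0.124 False 0.1 0.1348
0.122 False 0.2 0.1329
0.12 False 0.0 0.1309
0.118 False -0.2 0.1288
0.116 False -0.1 0.1268
0.114 False -0.6 0.1248
0.112 False 0.2 0.1228
0.11 False 0.1 0.1208
0.108 False 0.7 0.1188
0.106 False -0.2 0.1168
0.104 False 0.0 0.1148
0.102 False 2.8 0.1133
0.1 False 9.6 0.1123
0.098 False 2.2 0.1094
0.096 False 0.0 0.1064
0.094 False -0.0 0.1045
0.092 False 0.1 0.103
0.09 False 11.2 0.1028
0.088 False 22.4 0.1025
82.95
```

```bash
python3 - <<'E'
from plant import robot
from h import *
o=G1+.06*EX-.086*EY
robot.move_straight(at(o,.15),vel=.08); robot.move_straight(at(o,.36))
robot.goto([.55,-.06,.36],dn(PHI)); robot.sleep(.3); f=robot.grab_frame("wrist")
P=cloud(f).reshape(-1,3);d=P-np.append(G1[:2],0);X=d@EX+.0697;Y=d@EY
for y in np.arange(-.08,.08,.02):
    q=(abs(Y-y)<.01)&((abs(X-.045)<.012)|(abs(X-.218)<.01))&(P[:,2]>.05);print(round(y,2),q.sum(),np.median(P[q,2]).round(4))
m=(abs(Y)<.02)&(X>-.05)&(X<.03)&(P[:,2]>.108)&(P[:,2]<.135);print("fin",np.median(X[m]),np.median(P[m,2]))
robot.goto([.40,-.30,.40],dn(-.6)); g=robot.grab_frame("scene")
cv2.imwrite("pics/n.png",np.vstack([np.hstack([cv2.resize(f["image"][:,:,::-1],(400,300)),cv2.resize(g["image"][:,:,::-1],(400,300))]),cv2.resize(g["image"][165:240,230:430,::-1],(800,300),interpolation=cv2.INTER_CUBIC)]))
print(robot.sense()["t"])
E
```

```text
-0.08 4978 0.415
-0.06 447 0.0928
-0.04 478 0.0927
-0.02 504 0.0928
0.0 514 0.0927
0.02 576 0.0928
0.04 590 0.0929
0.06 612 0.093
fin -0.007052419957493936 0.11978428106750286
87.1333
```

View pics/n.png

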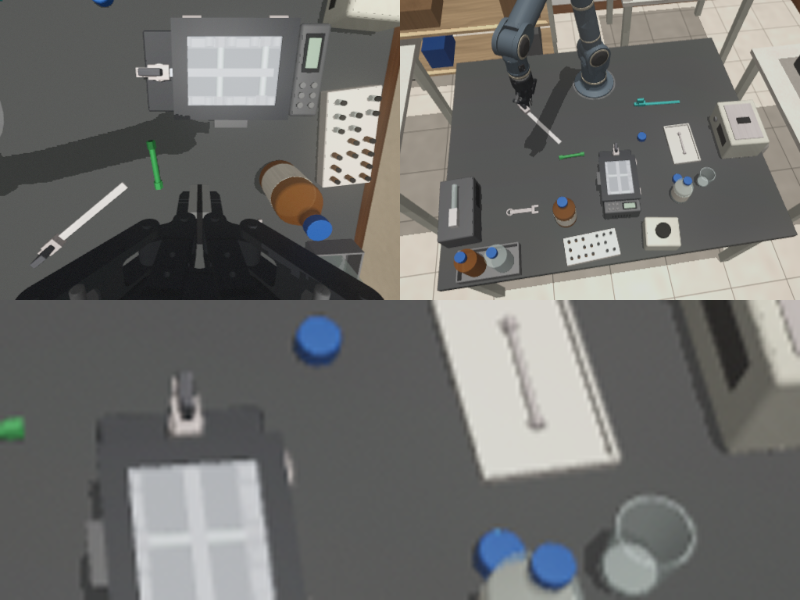

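Lid flat (all at 0.0928 m), bar on the pin, columns and strip visible through the window, steel in the tray. The bystanders look unmoved, so I'm handing in.

```bash
python3 -c "
from plant import robot
print(robot.close_job())"
```

```text
the job is handed in; nothing more can be done
None
```

The changeover is finished and was handed in at about 87 s of the 210 s allowed; no verdict was reported.

**What I did**
- **Steel column:** the single steel column came out of groove 2 and lies flat in the white tray.
- **Glass columns:** both went into the heater at 20 N grip, one in groove 4 and one in groove 2. Only two were present, and the green look-alike was left alone.
- **Keeper bar:** I lifted it off the pin, turned it end for end and set it back down with its long end through the notch.
- **Lid:** I swung it over and pressed the lip until it snapped past the catch, with the force peaking near 10 N and then dropping away. It came to a firm stop at the shut height.

**What the last checks showed**
- **Glass columns:** each touched down at its home height, and the pictures show them seated.
- **Bar:** the fin top is at 0.120 m, the same as before the turn. The strip measured level at 0.076 m.
- **Lid:** its outer face measures flat to within about 0.3 mm, at 0.093 m.
- **Bystanders:** they look unmoved in the last picture.

**What disagreed:** while lowering the bar I saw a moment of about 0.5 N m at the wrist. It disappeared once I released the bar, and the bar then measured level and fully down. I saw no sign of a column being knocked aside, and no check failed.

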